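# Divert the fume extraction and start it

### The job

Send the fume extraction to the bench in use: with a fingertip, push the yellow pointer lever on the blue diverter box round until it points at the green stud, then press the green start button on the grey control box all the way down and let it come up again. Press it only when the lever already points at the green stud. Only push the lever, do not pinch it, and leave everything else on the bench where it is.

Things in the scene. Friction and masses are not known exactly. Their poses are not given: they have to be found in the camera images.
- diverter: blue box with an aluminium top, 200 x 270 mm, 50 mm high, fixed to the bench; two aluminium duct spigots stick out 48 mm at its +x end. Origin at the centre of its underside; its -x end faces the robot when yaw is 0. The lever's pivot is at (60, 0) mm in its frame, on the top
- lever (a joint): angle of the pointer lever on its upright pivot, -1.25 to 1.25 rad (end stops). At 0 the lever points along the box's -x; positive is counter-clockwise seen from above (the tip goes towards the box's -y). Stiff: it needs about 0.12 N m and stays where it is left.
- lever_pivot (a point): centre of the hub's top, on the pivot axis, 95 mm above the bench; its axes turn with the lever, -x along the arm towards the tip, z up. The hub is black, 44 mm across and 44 mm high, on the box top
- pointer_tip (a point): tip of the lever's yellow arm, which has a black cheek on each side (16 mm wide over the cheeks, which run from 34 to 90 mm from the pivot); the arm hangs 13 to 39 mm above the box top (63 to 89 mm above the bench). The tip is 102 mm from the pivot axis, 76 mm above the bench; its axes turn with the lever, -x points out along the arm, y to the side
- cheek_left: black cheek on the +y side of the lever's arm, 56 x 3 x 24 mm, part of the lever; its origin is on the pivot axis, on the box top, its axes turn with the lever
- cheek_right: the same on the -y side of the arm
- green_stud: green disc fixed on the box top, 24 mm across, 3 mm high, 110 to 156 mm from the pivot, 0.55 to 0.95 rad to one side or the other of the box's -x direction: the setting to point at. Origin at the centre of its underside
- red_stud: a like red disc on the other side: the setting not wanted
- control_box: grey box, 95 x 85 mm, 55 mm high, fixed to the bench, with the green start button on its top; it may be on either side of the diverter, the black and teal iron stand (110 x 90 mm, about 90 mm high, fixed) on the other. Origin at the centre of its underside
- start_button_top (a point): centre of the top face of the green start button, 32 mm across, 77 mm above the bench, pressed straight down
- start_button (a joint): travel of the start button, 0 up to 0.006 m fully down; a spring, 5 N when fully down, brings it back
- screwdriver: red-handled screwdriver, 170 mm long, lying; origin under its middle; loose, to be left alone
- spool: steel-grey solder spool standing on its flange, 60 mm across, 45 mm high; origin at the centre of its underside; loose, to be left alone
- flux_bottle: small blue bottle, 42 mm across, 85 mm high; origin at the centre of its underside; loose, to be left alone
- cleaner_pot: dark open pot (tip cleaner), 64 mm across, 45 mm high; origin at the centre of its underside; loose, to be left alone
- pliers: side cutters with one orange and one black handle, about 120 mm long, 13 mm thick, lying; origin at the joint, underside; loose, to be left alone
- circuit_board: dark circuit board in an aluminium frame, 125 x 76 mm, 19 mm high, lying; origin at the centre of its underside; loose, to be left alone
- parts_bin: blue open bin, 120 x 100 mm, 50 mm high; origin at the centre of its underside; loose, to be left alone

How it is judged (in metres and radians):
On the way, in this order (a step that is already met when the one before it is completed fails the run):
1. the lever has been pushed round and stands still, pointing at the green stud (y of green_stud in the frame of pointer_tip between -0.01 and 0.01 m and x of green_stud in the frame of lever_pivot below 0 m and velocity of joint lever between -0.05 and 0.05 rad/s), for 0.2 s.
2. the start button is pressed down (more than 4.5 of its 6 mm) (value of joint start_button above 0.0045 m), for 0.05 s.
At the end, for the whole second after the job is handed in: the lever's centre line passes within 10 mm of the green stud's centre (so over the stud), and the start button is up again (less than 2 mm down), after having been pressed (y of green_stud in the frame of pointer_tip between -0.01 and 0.01 m and x of green_stud in the frame of lever_pivot below 0 m and value of joint start_button below 0.002 m); the robot touches nothing.
It fails at once if the start button is pressed (more than 3 mm) while the lever does not point at the green stud (value of joint start_button above 0.003 m and not (y of green_stud in the frame of pointer_tip between -0.011 and 0.011 m and x of green_stud in the frame of lever_pivot below 0 m)).
It fails at once if the lever is pinched: the fingers press on both its cheeks at once (contact force between the fingers and cheek_left above 0.5 N and contact force between the fingers and cheek_right above 0.5 N).
It fails at once if the lever is pushed with the arm or the gripper's body instead of a finger (contact force between the arm and cheek_left above 1 N or contact force between the arm and cheek_right above 1 N).
It fails at once if a loose thing on the bench is moved or lifted by more than 20 mm (distance of any of screwdriver, spool, flux_bottle, cleaner_pot, pliers, circuit_board, parts_bin from where it was at the start of the episode above 0.02 m).
It also fails if it takes over 45 s, if anything falls off the work surface, if the arm or the gripper's body presses on something with over 40 N, if the wrist force passes 120 N, or if a joint passes its speed limit or range.

### The arm

A 7-joint arm with a two-finger parallel gripper is mounted at the origin on the work surface. World frame = base frame: x ahead of the robot, y to its left, z up, the work surface at z = 0. Lengths are in m, angles in degrees, forces in N, time in s.
With the tool pointing down it reaches from about 0.425 to 0.925 m from the base axis. Payload 6.8 kg.
Tool frame: the origin (TCP) lies at the very end of the fingers, on their centre line; the grasp point (between the pads) lies 19 mm behind it (grasp_offset is the distance from the TCP to the grasp point, in m); z points along the fingers, y is the line along which they close (so a half turn about z gives the same grasp; the last joint's range is limited). The gripper opens to 88 mm and grips with 3 to 60 N. Pads are 20 mm wide; open, the fingers measure 115 mm over their backs; the gripper's body (75 mm by 178 mm) begins 61 mm behind the grasp point.
Start: joints at [-6.194, 27.33, 1.283, 89.118, -0.659, 63.558, -4.761], TCP at [0.675, 0, 0.223] pointing down, gripper open.
Joint ranges: [-169.35, 169.35], [-19.33, 120.38], [-80.79, 83.38], [13.8, 139.57], [-78.32, 258.32], [9.67, 109.79], [-169.56, 169.56]. Speed limits (degrees/s): [136.94, 136.94, 180, 180, 180, 180, 180].

### API

Orientations are given as a 3x3 rotation matrix whose columns are the frame's x, y, z axes.
In Python, from workcell import * gives the robot as it stands.
- The arm moves only by the tool arm_command, never from a script. Its argument "rows" is a list of rows, each an object of numbers: "tx", "ty", "tz": the shift along the tool's x, y, z in m; "ax", "ay", "az": the turn, a rotation vector about the tool's x, y, z in rad. In form: [{"tx": .., "ty": .., "tz": .., "ax": .., "ay": .., "az": ..}, ...]. A call has 1 to 10 rows; each row is the pose to reach, as a shift and turn from the pose commanded when the call began, along the tool's axes at that moment; what a row does not reach only later rows make up. A row lasts 1/8 s, in which the tool goes at most 62.5 mm and 10.7 degrees, less where a joint would pass 70% of its speed; a pose out of reach is approached as far as the arm can. A call with a gripper value outside its range is refused whole. "grip" is the finger opening in m, from 0 to 0.0878, set as the call begins (left out, the last holds). The fingers move at their own pace and stop on an object; "newtons" is the grip in N (left out, the last holds). Time passes only in rows, so rows that repeat a pose let the fingers close. It gives the time, the measured TCP pose, the force, the opening and the grip force at its end, in the units of the state.
- read_state(): the state, without advancing time (a new reading comes with each control period).
- snapshot(name): name is "scene" or "side" or "wrist"; returns the picture (480x640x3 uint8, blue, green, red); there is no depth.
- calibration(name): a dict with "K" (3x3 intrinsics, pixels), "T" (4x4, takes a point from camera to world coordinates). Camera axes: x right, y down, z forward; pixel columns grow to the right and rows downward; lengths in m; the calibration is good to about 2 mm. The wrist camera is an equidistant fisheye: a pixel r from the principal point sees the ray r / f radians off the axis. A picture is of the moment at which its call begins: read the wrist's pose just before it. calibration takes no time and is no camera call; for the wrist camera it gives the pose at the moment of the call.
- finish_job(): hands the job in; it is judged then, once.
Trained networks look in the newest picture that a camera, given by its name, has taken for a name from the list of things; names that differ only in an ending like _2 or _b are one class to them, and where a whole thing is asked for, a point or a joint stands for the part that bears it (a point fixed in the world has none). Each returns a list of dicts, best first, with "p" (0 to 1); they miss things now and then, are a little off and sometimes report something else, mostly with a low value. They report only what shows in the picture. A call takes as long as a camera call.
- spot_in(camera, target): "at" ([x, y, z] in m, in the coordinates of the camera as it stood for that picture, good to about 4 mm: the middle of the surface that is visible of it).
- cut_out(camera, target): "pixels" (480x640 bool, what is visible of it).
The state is a dict: "time": time; "joint_positions": joint angles; "dq": joint speeds; "effort": joint torques, N m; "tcp_pos": TCP position; "orientation": TCP orientation; "ft_force": force on the tool from outside, world axes, zero at the start; "torque": the same for the moment, N m; "opening": finger opening in m; "gripper_force": force on a finger pad.
Only numpy, scipy, OpenCV 4.12 (cv2) and the standard library are available. Lean on these libraries where they do the work, as an engineer would, in place of code of your own. Each camera call takes 0.05 s, during which the arm holds its last target. There are 200 camera calls.

## Working session

There is one attempt and no reset: what is moved stays moved. The work goes in short steps, Python scripts to look and compute and a tool call to move; the robot and the scene stay as the last step left them, time stands still between calls to the robot, and variables do not carry over. Pictures are saved under pics/ and viewed, at most 10 in all, crops included, and the job is handed in when it is done.

Besides the shell and the picture viewer there is one more tool, called as name(argument=value, ...) on one line, values as JSON. arm_command: Moves the arm, as the interface text tells. Its arguments: {"type":"object","properties":{"rows":{"type":"array","items":{"type":"object","properties":{"tx":{"type":"number"},"ty":{"type":"number"},"tz":{"type":"number"},"ax":{"type":"number"},"ay":{"type":"number"},"az":{"type":"number"}}}},"grip":{"type":"number"},"newtons":{"type":"number"}},"required":["rows"]}

```bash
mkdir -p pics; ls
cat > h.py <<'E'
from workcell import *
import numpy as np, cv2
def w(cam,p):
    T=np.array(calibration(cam)["T"]); return T[:3,:3]@np.array(p)+T[:3,3]
E
python3 - <<'E'
from h import *
s=read_state(); print(s["time"],s["tcp_pos"],np.round(s["orientation"],3).tolist())
for c in ["scene","side"]:
    im=snapshot(c); cv2.imwrite(f"pics/{c}0.png",im)
    for t in ["green_stud","red_stud","pointer_tip","lever_pivot","start_button_top","control_box","diverter","cheek_left","cheek_right","flux_bottle","spool"]:
        r=spot_in(c,t)[:2]
        print(c,t,[(round(d["p"],2),np.round(w(c,d["at"]),3).tolist()) for d in r])
print(read_state()["time"])
E
```

```text
pics
0.0 [ 6.74397637e-01 -3.41160474e-05  2.21690070e-01] [[0.0, 1.0, -0.002], [1.0, -0.0, -0.0], [-0.0, -0.002, -1.0]]
scene green_stud [(0.42, [0.598, 0.094, 0.051]), (0.36, [0.481, -0.487, 0.013])]
scene red_stud [(0.53, [0.61, -0.085, 0.056])]
scene pointer_tip [(0.73, [0.686, 0.023, 0.082]), (0.26, [0.69, 0.301, 0.049])]
scene lever_pivot [(0.91, [0.685, 0.026, 0.083]), (0.27, [0.636, 0.025, 0.076])]
scene start_button_top [(0.63, [0.546, -0.308, 0.071]), (0.19, [0.564, -0.283, 0.05])]
scene control_box [(0.84, [0.562, -0.283, 0.05]), (0.59, [0.474, 0.498, 0.008])]
scene diverter [(0.59, [0.663, 0.063, 0.054]), (0.3, [0.689, -0.29, 0.034])]
scene cheek_left [(0.6, [0.638, 0.028, 0.078]), (0.18, [0.684, 0.021, 0.082])]
scene cheek_right []
scene flux_bottle [(0.89, [0.688, 0.303, 0.047]), (0.61, [0.55, -0.315, 0.079])]
scene spool [(0.96, [0.686, -0.289, 0.034]), (0.5, [0.691, 0.301, 0.046])]
side green_stud []
side red_stud []
side pointer_tip [(0.59, [0.679, 0.012, 0.087])]
side lever_pivot [(0.87, [0.68, 0.011, 0.085]), (0.2, [0.472, -0.487, 0.012])]
side start_button_top [(0.59, [0.545, -0.321, 0.076])]
side control_box [(0.59, [0.541, -0.326, 0.056])]
side diverter [(0.85, [0.63, -0.014, 0.053])]
side cheek_left []
side cheek_right [(0.52, [0.677, 0.008, 0.085]), (0.49, [0.637, 0.01, 0.081])]
side flux_bottle [(0.62, [0.676, 0.276, 0.048]), (0.31, [0.477, 0.493, 0.01])]
side spool [(0.88, [0.679, -0.313, 0.041])]
1.2
```

View pics/scene0.png

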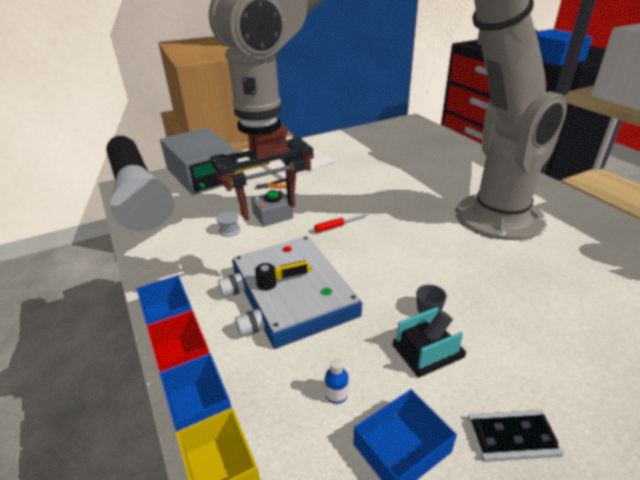

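View pics/side0.png

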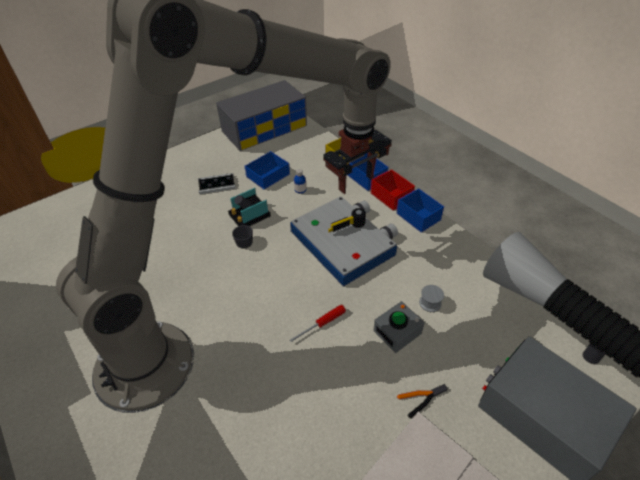

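Run:
```python
from h import *
c=calibration("wrist"); print(np.round(c["K"],1).tolist(),np.round(c["T"],3).tolist())
im=snapshot("wrist"); cv2.imwrite("pics/wrist0.png",im)
for t in ["green_stud","red_stud","pointer_tip","lever_pivot","start_button_top","cheek_left","cheek_right"]:
    print(t,[(round(d["p"],2),np.round(w("wrist",d["at"]),3).tolist()) for d in spot_in("wrist",t)[:2]])
```

```text
[[371.6, 0.0, 319.1], [0.0, 371.6, 237.5], [0.0, 0.0, 1.0]] [[1.0, 0.001, -0.001, 0.676], [0.001, -0.959, -0.283, 0.076], [-0.001, 0.283, -0.959, 0.384], [0.0, 0.0, 0.0, 1.0]]
green_stud [(0.91, [0.603, 0.087, 0.053])]
red_stud [(0.76, [0.615, -0.087, 0.054])]
pointer_tip [(0.81, [0.683, 0.02, 0.088])]
lever_pivot [(0.79, [0.687, 0.02, 0.092])]
start_button_top []
cheek_left [(0.74, [0.643, 0.027, 0.086]), (0.59, [0.686, -0.287, 0.008])]
cheek_right [(0.78, [0.637, 0.012, 0.086])]
```

View pics/wrist0.png

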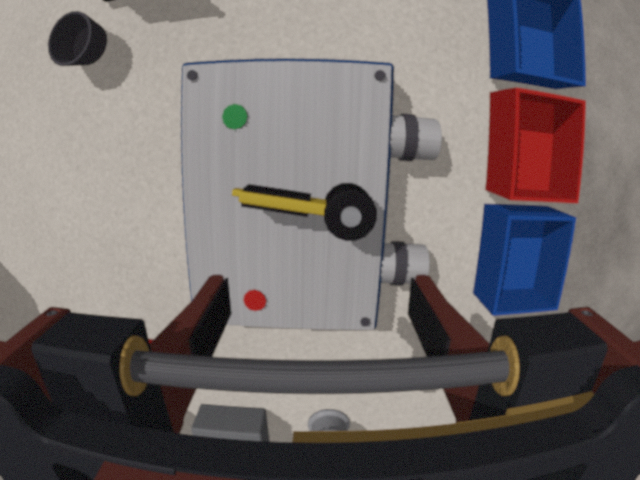

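The wrist view shows the green stud at (235,117), the red stud at (255,300), and the hub at (350,212) with the yellow tip at (235,193). The lever points nearly along -x, and green is on the +y side. The control box is at -y and the side view shows its button at (398,319). I'll compute precise positions next.

```bash
cat >> h.py <<'E'
def ray(px,cam="wrist"):
    c=calibration(cam);K=np.array(c["K"]);T=np.array(c["T"])
    u=(px[0]-K[0,2])/K[0,0];v=(px[1]-K[1,2])/K[1,1]
    if cam=="wrist":
        r=np.hypot(u,v);s=np.sinc(r/np.pi);d=np.array([u*s,v*s,np.cos(r)])
    else: d=np.array([u,v,1.])
    return T[:3,3],T[:3,:3]@d
def plane(px,z,cam="wrist"):
    o,d=ray(px,cam);return o+d*(z-o[2])/d[2]
def cen(cam,t):
    r=cut_out(cam,t)
    if not r:return None
    m=r[0]["pixels"];ys,xs=np.nonzero(m);return np.array([xs.mean(),ys.mean()]),len(xs),r[0]["p"]
def colour(im,lo,hi,near=None):
    m=cv2.inRange(cv2.cvtColor(im,cv2.COLOR_BGR2HSV),lo,hi)
    n,l,s,c=cv2.connectedComponentsWithStats(m)
    return [(np.round(c[i],1),s[i,4],l==i) for i in np.argsort(-s[1:,4])[:3]+1]
def lever():
    """stud, hub circle, yellow line -> offset of stud from the lever line"""
    im=snapshot("wrist")
    g=colour(im,(45,80,50),(85,255,255)); y=colour(im,(20,120,90),(35,255,255))
    for n,L in (("green",g),("yellow",y)): print(n,[(a.tolist(),int(k)) for a,k,_ in L])
    return im,g,y
def line(mask,z=0.089):
    ys,xs=np.nonzero(mask);P=np.array([plane(p,z)[:2] for p in zip(xs,ys)])
    m=P.mean(0);d=np.linalg.svd(P-m,full_matrices=False)[2][0]
    return m,d*(-1 if d[0]>0 else 1),P
E
python3 - <<'E'
from h import *
im,g,y=lever()
G=plane(g[0][0],.053);print("green",G)
m,d,P=line(y[0][2]);print("yellow mean",m,"dir",d,"ang",np.arctan2(d[1],-d[0]), "tip",P[np.argmax(P@d)])
hub=plane((351,217),.095);print("hub grey disc",hub)
print("red",plane((255,300),.053))
c=[plane(p,.05)[:2] for p in [(183,63),(393,66),(376,330),(193,328)]];print("corners",np.round(c,3).tolist())
for t in ["lever_pivot"]: print(cen("wrist",t))
for cam in ["scene","side"]:
    snapshot(cam);r=cen(cam,"start_button_top");print(cam,r, plane(r[0],.074,cam) if r else 0)
E
```

```text
green [([234.4, 116.3], 466)]
yellow [([281.1, 202.1], 1180), ([512.2, 368.2], 229), ([520.2, 410.0], 33)]
green [0.60031708 0.09112748 0.053     ]
yellow mean [0.64487786 0.01927707] dir [-0.98803822  0.15420919] ang 0.15482702299813136 tip [0.6055463 0.0296703]
hub grey disc [0.70130812 0.00822655 0.095     ]
red [ 0.61190675 -0.08631013  0.053     ]
corners [[0.55, 0.145], [0.742, 0.137], [0.735, -0.123], [0.54, -0.124]]
(array([317.70447497, 206.55626938]), 4514, 0.83)
scene (array([272.26373626, 193.58241758]), 91, 0.54) [ 0.55001044 -0.31410901  0.074     ]
side (array([398.13709677, 317.32258065]), 124, 0.58) [ 0.54808904 -0.31897407  0.074     ]
```

arm_command(rows=[{},{},{},{}], grip=0)

```text
schema error: expected keys tx, ty, tz, ax, ay, az
```

arm_command(rows=[{"tx": -0.02,"ty": -0.02,"tz": 0.02,"ax": 0,"ay": 0,"az": 0.17},{"tx": -0.04,"ty": -0.038,"tz": 0.04,"ax": 0,"ay": 0,"az": 0.34},{"tx": -0.04,"ty": -0.038,"tz": 0.06,"ax": 0,"ay": 0,"az": 0.5},{"tx": -0.04,"ty": -0.038,"tz": 0.08,"ax": 0,"ay": 0,"az": 0.67},{"tx": -0.04,"ty": -0.038,"tz": 0.08,"ax": 0,"ay": 0,"az": 0.67},{"tx": -0.04,"ty": -0.038,"tz": 0.08,"ax": 0,"ay": 0,"az": 0.67}], grip=0)

```text
time: 2.65
tcp_pos: [0.6376, -0.0399, 0.1434]
orientation: [[0.618, 0.786, 0.001], [0.786, -0.618, -0.0], [0.001, 0.001, -1.0]]
ft_force: [-0.0, -0.3, 0.0]
opening: 0.0316
gripper_force: 0.0
```

Run:
```python
from h import *
im,g,y=lever();cv2.imwrite("pics/wrist1.png",im)
print("green",plane(g[0][0],.053))
for t in ["green_stud","lever_pivot","pointer_tip"]:
    r=cen("wrist",t);print(t,r,plane(r[0],.09) if r else 0)
```

```text
green [([162.3, 133.5], 690)]
yellow [([265.9, 176.7], 2040), ([397.3, 374.6], 130), ([391.6, 350.3], 30)]
green [0.60088323 0.09058642 0.053     ]
green_stud (array([162.27261307, 133.81658291]), 796, 0.92) [0.61336975 0.08004099 0.09      ]
lever_pivot (array([315.87589139, 149.61519473]), 7292, 0.7) [0.6784721  0.01222179 0.09      ]
pointer_tip None 0
```

View pics/wrist1.png

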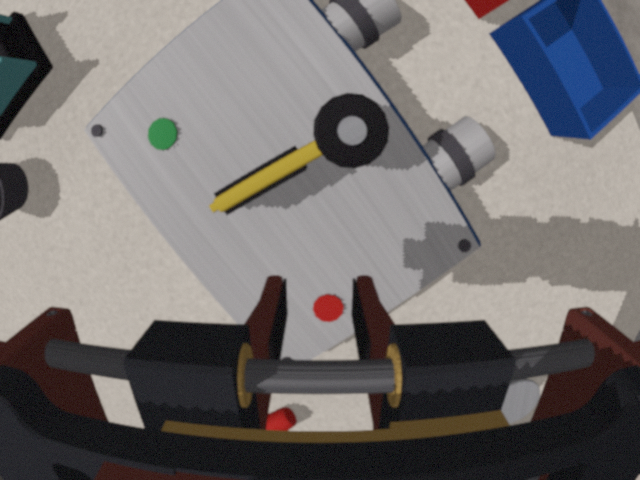

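The green stud is at (162,134), the hub's grey disc at (351,130) and the tip at (215,207). The fingers are still closing, near (320,280).

Run:
```python
from h import *
im,g,y=lever()
p=plane((351,131),.095)[:2];G=plane(g[0][0],.053)[:2]
m,d,P=line(y[0][2])
print("pivot",p,"tip",plane((215,207),.089),"dir",d,np.arctan2(d[1],-d[0]),"mean off",m)
v=G-p;print("stud r",np.hypot(*v),"ang",np.arctan2(v[1],-v[0]),read_state()["opening"])
```

```text
green [([161.9, 133.8], 693)]
yellow [([265.6, 176.6], 2030), ([360.1, 389.4], 102), ([360.2, 364.9], 30)]
pivot [0.70041989 0.0085511 ] tip [0.60936224 0.02396117 0.089     ] dir [-0.98647127  0.16393422] 0.16467751735488523 mean off [0.64512101 0.01842732]
stud r 0.12921920232255074 ang 0.6871476822515465 0.011439260197532898
```

arm_command(rows=[{"tx": 0,"ty": 0,"tz": 0.02,"ax": 0,"ay": 0,"az": 0},{"tx": 0,"ty": 0,"tz": 0.04,"ax": 0,"ay": 0,"az": 0},{"tx": 0,"ty": 0,"tz": 0.06,"ax": 0,"ay": 0,"az": 0},{"tx": 0,"ty": 0,"tz": 0.076,"ax": 0,"ay": 0,"az": 0},{"tx": 0,"ty": 0,"tz": 0.076,"ax": 0,"ay": 0,"az": 0}])

```text
time: 3.52
tcp_pos: [0.6358, -0.04, 0.0647]
orientation: [[0.621, 0.784, -0.003], [0.784, -0.621, -0.0], [-0.002, -0.003, -1.0]]
ft_force: [1.0, 0.5, -0.3]
opening: 0.0002
gripper_force: 0.0
```

arm_command(rows=[{"tx": 0.008,"ty": -0.0063,"tz": 0,"ax": 0,"ay": 0,"az": 0},{"tx": 0.016,"ty": -0.0127,"tz": 0,"ax": 0,"ay": 0,"az": 0},{"tx": 0.024,"ty": -0.019,"tz": 0,"ax": 0,"ay": 0,"az": 0},{"tx": 0.031,"ty": -0.0245,"tz": 0,"ax": 0,"ay": 0,"az": 0},{"tx": 0.037,"ty": -0.0293,"tz": 0,"ax": 0,"ay": 0,"az": 0},{"tx": 0.043,"ty": -0.034,"tz": 0,"ax": 0,"ay": 0,"az": 0},{"tx": 0.049,"ty": -0.0388,"tz": 0,"ax": 0,"ay": 0,"az": 0},{"tx": 0.055,"ty": -0.0435,"tz": 0,"ax": 0,"ay": 0,"az": 0},{"tx": 0.055,"ty": -0.0435,"tz": 0,"ax": 0,"ay": 0,"az": 0}])

```text
time: 4.65
tcp_pos: [0.6368, 0.0317, 0.0665]
orientation: [[0.62, 0.785, -0.001], [0.785, -0.62, 0.001], [0.0, -0.001, -1.0]]
ft_force: [0.1, -0.2, -0.2]
opening: 0.0003
gripper_force: 0.0
```

Run:
```python
from h import *
im,g,y=lever();cv2.imwrite("pics/wrist2.png",im)
G=plane(g[0][0],.053)[:2];m,d,P=line(y[0][2])
p=np.array([.7005,.0085]);v=G-p
print("G",G,"dir",d,np.arctan2(d[1],-d[0]),"mean",m,"ang from pivot",np.arctan2(*(m-p)[::-1]*[1,-1]),"stud ang",np.arctan2(v[1],-v[0]))
print(read_state()["ft_force"])
```

```text
green [([189.1, 238.9], 1373)]
yellow [([334.4, 271.0], 4427), ([325.5, 388.6], 81), ([382.0, 428.4], 41)]Traceback (most recent call last):
  File "<stdin>", line 3, in <module>
  File "h.py", line 29, in line
    ys,xs=np.nonzero(mask);P=np.array([plane(p,z)[:2] for p in zip(xs,ys)])
                                       ~~~~~^^^^^
  File "h.py", line 13, in plane
    o,d=ray(px,cam);return o+d*(z-o[2])/d[2]
        ~~~^^^^^^^^
  File "h.py", line 6, in ray
    c=calibration(cam);K=np.array(c["K"]);T=np.array(c["T"])
ValueError: time passes only in moves, steps and waits
```

View pics/wrist2.png

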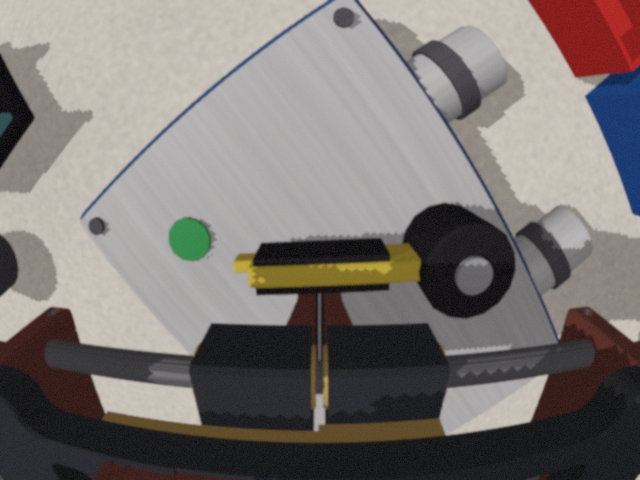

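The lever has followed the finger. The hub's grey disc is at (474,276), the yellow top strip runs from about (250,276) to (420,267), and the stud is at (189,239), so the lever is still short of the stud.

```bash
python3 - <<'E'
s=open("h.py").read().replace("def ray(px,cam=\"wrist\"):\n    c=calibration(cam)","C={}\ndef ray(px,cam=\"wrist\"):\n    c=C[cam] if cam in C else C.setdefault(cam,calibration(cam))")
open("h.py","w").write(s)
E
python3 - <<'E'
from h import *
im,g,y=lever()
hub=plane((474,276),.095)[:2];G=plane(g[0][0],.053)[:2];t=plane((252,276),.089)[:2]
a=lambda v:round(float(np.arctan2(v[1],-v[0])),3)
for p in (hub,np.array([.7005,.0085])): print(p,"tip",t,"lever",a(t-p),"stud",a(G-p),np.hypot(*(G-p)))
print(G,read_state()["tcp_pos"])
E
```

```text
green [([188.7, 238.4], 1364)]
yellow [([333.9, 270.4], 4416), ([325.5, 392.9], 57), ([263.8, 435.6], 33)]
[0.70121612 0.00746168] tip [0.62883627 0.06252384] lever 0.65 stud 0.696 0.13038860379109468
[0.7005 0.0085] tip [0.62883627 0.06252384] lever 0.646 stud 0.694 0.12917368042695473
[0.60117496 0.09108556] [0.63690641 0.03097861 0.06656053]
```

arm_command(rows=[{"tx": 0.0015,"ty": 0,"tz": 0,"ax": 0,"ay": 0,"az": 0},{"tx": 0.003,"ty": 0,"tz": 0,"ax": 0,"ay": 0,"az": 0},{"tx": 0.003,"ty": 0,"tz": 0,"ax": 0,"ay": 0,"az": 0},{"tx": -0.01,"ty": 0,"tz": 0,"ax": 0,"ay": 0,"az": 0},{"tx": -0.03,"ty": 0,"tz": 0,"ax": 0,"ay": 0,"az": 0},{"tx": -0.035,"ty": 0,"tz": -0.04,"ax": 0,"ay": 0,"az": 0},{"tx": -0.035,"ty": 0,"tz": -0.09,"ax": 0,"ay": 0,"az": 0},{"tx": -0.035,"ty": 0,"tz": -0.12,"ax": 0,"ay": 0,"az": 0},{"tx": -0.035,"ty": 0,"tz": -0.12,"ax": 0,"ay": 0,"az": 0}])

```text
time: 5.88
tcp_pos: [0.6164, 0.0012, 0.1894]
orientation: [[0.622, 0.783, 0.005], [0.783, -0.622, 0.0], [0.004, 0.004, -1.0]]
ft_force: [0.3, -0.4, 0.1]
opening: 0.0004
gripper_force: 0.0
```

Run:
```python
from h import *
im,g,y=lever();cv2.imwrite("pics/wrist3.png",im)
G=plane(g[0][0],.053)[:2];m,d,P=line(y[0][2]);a=lambda v:round(float(np.arctan2(v[1],-v[0])),3)
p=np.array([.7008,.008]);print(G,"line",a(d),"mean-pivot",a(m-p),"stud",a(G-p),read_state()["tcp_pos"])
```

```text
green [([232.0, 154.0], 575), ([86.0, 91.0], 1)]
yellow [([321.0, 159.2], 1515), ([325.4, 396.3], 31), ([325.6, 381.6], 16)]
[0.59895893 0.09101054] line 0.644 mean-pivot 0.656 stud 0.684 [0.61522692 0.00145671 0.18748923]
```

View pics/wrist3.png

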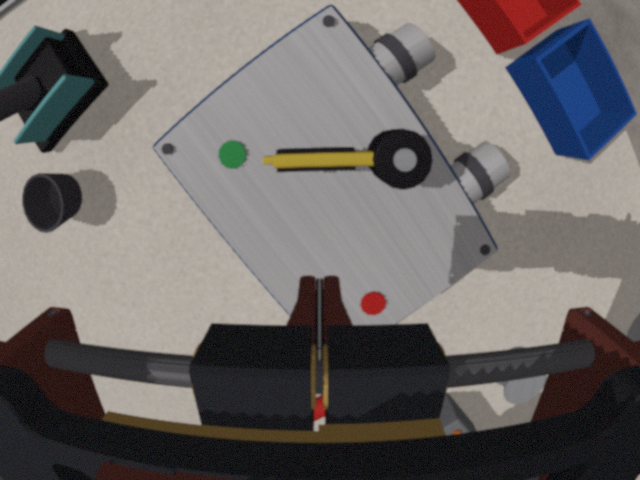

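The hub disc is at (405,160), the tip at (266,160) and the stud at (232,154). The lever is within tolerance but about 4 mm short at the stud's radius, so I'll nudge it 2.5 mm further to centre it.

arm_command(rows=[{"tx": 0,"ty": 0,"tz": 0.04,"ax": 0,"ay": 0,"az": 0},{"tx": 0,"ty": 0,"tz": 0.09,"ax": 0,"ay": 0,"az": 0},{"tx": 0,"ty": 0,"tz": 0.12,"ax": 0,"ay": 0,"az": 0},{"tx": 0.02,"ty": 0,"tz": 0.12,"ax": 0,"ay": 0,"az": 0},{"tx": 0.034,"ty": 0,"tz": 0.12,"ax": 0,"ay": 0,"az": 0},{"tx": 0.038,"ty": 0,"tz": 0.12,"ax": 0,"ay": 0,"az": 0},{"tx": 0.0405,"ty": 0,"tz": 0.12,"ax": 0,"ay": 0,"az": 0},{"tx": 0.0405,"ty": 0,"tz": 0.12,"ax": 0,"ay": 0,"az": 0},{"tx": 0.0405,"ty": 0,"tz": 0.12,"ax": 0,"ay": 0,"az": 0}])

```text
time: 7.05
tcp_pos: [0.6409, 0.0343, 0.0671]
orientation: [[0.621, 0.784, 0.001], [0.784, -0.621, 0.0], [0.001, 0.001, -1.0]]
ft_force: [-0.5, 0.7, -0.1]
opening: 0.0006
gripper_force: 0.1
```

arm_command(rows=[{"tx": -0.01,"ty": 0,"tz": 0,"ax": 0,"ay": 0,"az": 0},{"tx": -0.035,"ty": 0,"tz": -0.01,"ax": 0,"ay": 0,"az": 0},{"tx": -0.04,"ty": 0,"tz": -0.06,"ax": 0,"ay": 0,"az": 0},{"tx": -0.04,"ty": 0,"tz": -0.12,"ax": 0,"ay": 0,"az": 0},{"tx": -0.04,"ty": 0,"tz": -0.12,"ax": 0,"ay": 0,"az": 0},{"tx": -0.04,"ty": 0,"tz": -0.12,"ax": 0,"ay": 0,"az": 0}])

```text
time: 7.8
tcp_pos: [0.6147, 0.0017, 0.1869]
orientation: [[0.622, 0.783, 0.0], [0.783, -0.622, -0.0], [0.0, 0.0, -1.0]]
ft_force: [-0.5, 0.3, -0.3]
opening: 0.0007
gripper_force: 0.0
```

Run:
```python
from h import *
im,g,y=lever();cv2.imwrite("pics/wrist4.png",im)
G=plane(g[0][0],.053)[:2];m,d,P=line(y[0][2]);a=lambda v:round(float(np.arctan2(v[1],-v[0])),3)
p=np.array([.7008,.008]);print(G,"line",a(d),"mean-pivot",a(m-p),"stud",a(G-p))
s=read_state();print(s["tcp_pos"],np.round(s["orientation"],3).tolist())
```

```text
green [([234.0, 152.7], 587)]
yellow [([324.0, 154.3], 1542), ([325.5, 386.9], 43), ([325.7, 372.7], 7)]
[0.59982712 0.0911298 ] line 0.693 mean-pivot 0.711 stud 0.689
[0.61434225 0.00205228 0.18599002] [[0.622, 0.783, -0.002], [0.783, -0.622, -0.0], [-0.001, -0.001, -1.0]]
```

The lever angle is 0.693 against 0.689 for the stud. Before going to the button I'll check how close the fume nozzle hangs.

Run:
```python
from h import *
def tri(a,b):
    o,d=ray(a,"scene");q,e=ray(b,"side");A=np.stack([d,-e],1);k=np.linalg.lstsq(A,q-o,rcond=None)[0]
    x,y=o+k[0]*d,q+k[1]*e;return np.round((x+y)/2,3),round(float(np.linalg.norm(x-y)),3)
print("button",tri((272.3,193.6),(398.1,317.3)))
print("nozzle",tri((140,222),(492,268)),tri((172,195),(490,268)))
```

```text
button (array([ 0.549, -0.318,  0.072]), 0.001)
nozzle (array([ 0.886, -0.355,  0.058]), 0.029) (array([ 0.808, -0.371,  0.116]), 0.01)
```

arm_command(rows=[{"tx": -0.05,"ty": 0.026,"tz": 0,"ax": 0,"ay": 0,"az": -0.15},{"tx": -0.1,"ty": 0.052,"tz": 0,"ax": 0,"ay": 0,"az": -0.3},{"tx": -0.14,"ty": 0.073,"tz": 0,"ax": 0,"ay": 0,"az": -0.45},{"tx": -0.18,"ty": 0.094,"tz": 0,"ax": 0,"ay": 0,"az": -0.6},{"tx": -0.2,"ty": 0.105,"tz": 0,"ax": 0,"ay": 0,"az": -0.67},{"tx": -0.2,"ty": 0.105,"tz": 0,"ax": 0,"ay": 0,"az": -0.67}])

```text
time: 8.6
tcp_pos: [0.5717, -0.2212, 0.185]
orientation: [[0.005, 1.0, -0.003], [1.0, -0.005, -0.0], [-0.0, -0.003, -1.0]]
ft_force: [0.1, -0.0, 0.4]
opening: 0.0004
gripper_force: 0.0
```

Run:
```python
from h import *
im,g,y=lever();cv2.imwrite("pics/wrist5.png",im)
print([plane(k[0],.077) for k in g]); r=cen("wrist","start_button_top");print(r, plane(r[0],.077) if r else 0)
s=read_state();print(s["tcp_pos"],np.round(s["orientation"],3).tolist())
```

```text
green []
yellow [([410.8, 424.3], 83), ([379.0, 427.2], 52), ([361.9, 427.9], 50)]
[]
(array([290.08733123, 293.00287274]), 3481, 0.63) [ 0.55068302 -0.26695509  0.077     ]
[ 0.57330222 -0.21757445  0.18553611] [[0.001, 1.0, -0.002], [1.0, -0.001, 0.001], [0.001, -0.002, -1.0]]
```

View pics/wrist5.png

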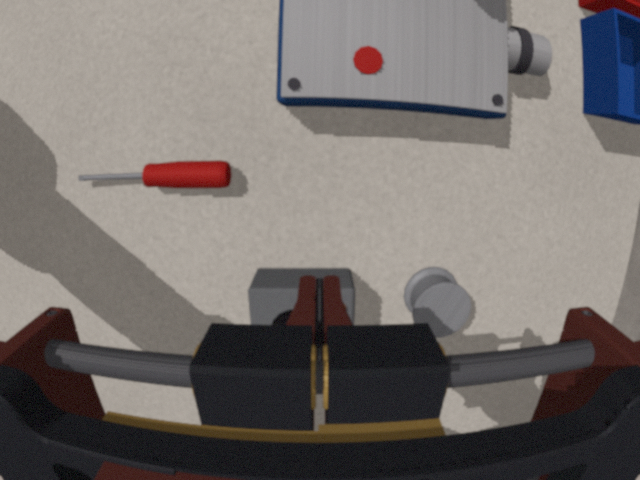

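The control box is at about (300,295) with its button hidden behind the fingers, the spool at (440,300) and the screwdriver at (190,175). The nozzle is about 0.25 m from the button, so there is enough room. I'll go a little past the button to see it.

arm_command(rows=[{"tx": -0.05,"ty": -0.01,"tz": 0,"ax": 0,"ay": 0,"az": 0},{"tx": -0.1,"ty": -0.025,"tz": 0,"ax": 0,"ay": 0,"az": 0},{"tx": -0.14,"ty": -0.025,"tz": 0,"ax": 0,"ay": 0,"az": 0},{"tx": -0.14,"ty": -0.025,"tz": 0,"ax": 0,"ay": 0,"az": 0},{"tx": -0.14,"ty": -0.025,"tz": 0,"ax": 0,"ay": 0,"az": 0}])

```text
time: 9.32
tcp_pos: [0.5497, -0.3562, 0.1861]
orientation: [[-0.002, 1.0, -0.0], [1.0, 0.002, 0.002], [0.002, -0.0, -1.0]]
ft_force: [1.3, 1.2, -0.5]
opening: 0.0004
gripper_force: 0.0
```

Run:
```python
from h import *
im,g,y=lever();cv2.imwrite("pics/wrist6.png",im)
print([plane(k[0],.075) for k in g]); r=cen("wrist","start_button_top");print(r, plane(r[0],.077) if r else 0)
print(read_state()["tcp_pos"])
```

```text
green [([319.1, 184.0], 1488), ([448.7, 390.4], 27)]
yellow [([381.1, 425.7], 30), ([325.4, 385.8], 29), ([412.5, 423.8], 21)]
[array([ 0.55049156, -0.31852713,  0.075     ]), array([ 0.67804789, -0.51505807,  0.075     ])]
(array([319.59669303, 183.4946082 ]), 1391, 0.71) [ 0.55085471 -0.31786628  0.077     ]
[ 0.54986165 -0.35594574  0.18635928]
```

View pics/wrist6.png

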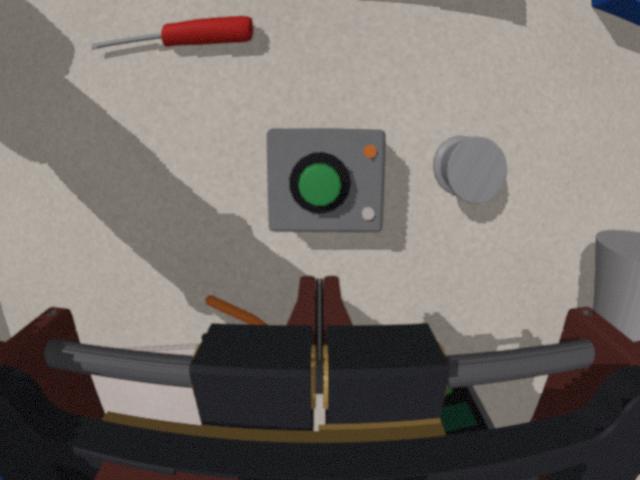

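The green button is at (319,184), clear of everything. I'll centre over it and press.

arm_command(rows=[{"tx": 0.02,"ty": 0.001,"tz": 0,"ax": 0,"ay": 0,"az": 0},{"tx": 0.038,"ty": 0.001,"tz": 0.03,"ax": 0,"ay": 0,"az": 0},{"tx": 0.038,"ty": 0.001,"tz": 0.07,"ax": 0,"ay": 0,"az": 0},{"tx": 0.038,"ty": 0.001,"tz": 0.098,"ax": 0,"ay": 0,"az": 0},{"tx": 0.038,"ty": 0.001,"tz": 0.106,"ax": 0,"ay": 0,"az": 0},{"tx": 0.038,"ty": 0.001,"tz": 0.11,"ax": 0,"ay": 0,"az": 0},{"tx": 0.038,"ty": 0.001,"tz": 0.113,"ax": 0,"ay": 0,"az": 0},{"tx": 0.038,"ty": 0.001,"tz": 0.115,"ax": 0,"ay": 0,"az": 0},{"tx": 0.038,"ty": 0.001,"tz": 0.116,"ax": 0,"ay": 0,"az": 0},{"tx": 0.038,"ty": 0.001,"tz": 0.116,"ax": 0,"ay": 0,"az": 0}])

```text
time: 10.68
tcp_pos: [0.5506, -0.3205, 0.0715]
orientation: [[-0.0, 1.0, 0.002], [1.0, 0.0, 0.0], [0.0, 0.002, -1.0]]
ft_force: [0.2, 3.5, 5.7]
opening: 0.0002
gripper_force: 2.8
```

arm_command(rows=[{"tx": 0,"ty": 0,"tz": 0.001,"ax": 0,"ay": 0,"az": 0},{"tx": 0,"ty": 0,"tz": 0.002,"ax": 0,"ay": 0,"az": 0},{"tx": 0,"ty": 0,"tz": 0.002,"ax": 0,"ay": 0,"az": 0}])

```text
time: 11.05
tcp_pos: [0.5507, -0.3205, 0.0711]
orientation: [[-0.0, 1.0, 0.002], [1.0, 0.0, 0.0], [0.0, 0.002, -1.0]]
ft_force: [-4.3, 5.7, 18.7]
opening: 0.0007
gripper_force: 9.3
```

The force rose to 18.7 N with almost no further travel, so the button is on its hard stop. I'll release and check.

arm_command(rows=[{"tx": 0,"ty": 0,"tz": -0.01,"ax": 0,"ay": 0,"az": 0},{"tx": 0,"ty": 0,"tz": -0.05,"ax": 0,"ay": 0,"az": 0},{"tx": 0,"ty": 0,"tz": -0.1,"ax": 0,"ay": 0,"az": 0},{"tx": 0,"ty": 0,"tz": -0.14,"ax": 0,"ay": 0,"az": 0},{"tx": 0,"ty": 0,"tz": -0.14,"ax": 0,"ay": 0,"az": 0},{"tx": 0,"ty": 0,"tz": -0.14,"ax": 0,"ay": 0,"az": 0}])

```text
time: 11.8
tcp_pos: [0.5491, -0.3211, 0.2078]
orientation: [[0.0, 1.0, -0.001], [1.0, -0.0, 0.0], [0.0, -0.001, -1.0]]
ft_force: [-0.1, -0.4, 0.6]
opening: 0.0002
gripper_force: 0.0
```

Run:
```python
from h import *
a=snapshot("scene");b=snapshot("side")
f=lambda i,x,y:cv2.resize(i[y:y+150,x:x+200],(400,300),interpolation=cv2.INTER_CUBIC)
cv2.imwrite("pics/end.png",np.hstack([f(a,200,190),f(b,270,180)]))
s=read_state();print(s["time"],s["tcp_pos"],s["ft_force"])
```

```text
11.9 [ 0.54874014 -0.32063555  0.20691712] [ 0.82129092  1.26469212 -0.17039044]
```

View pics/end.png

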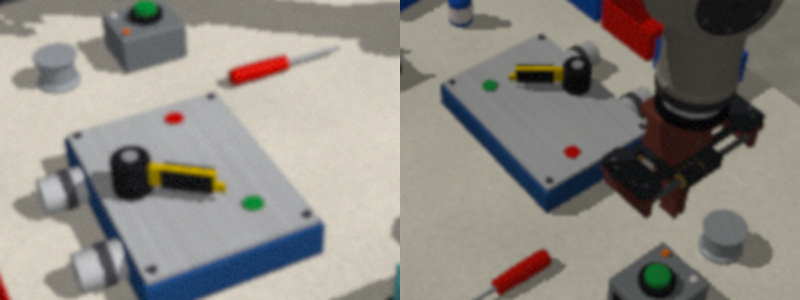

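Both views show the lever pointing at the green stud (left half, tip at (225,187) and stud at (252,203)). The button is up again at (145,8), the gripper is clear, and the spool and screwdriver have not moved.

```bash
python3 -c "
from workcell import *
print(finish_job())"
```

```text
the job is handed in; nothing more can be done
None
```

The lever points at the green stud (0.693 rad measured against 0.689), the start button was then pressed to its stop and came back up, and the job was handed in at about 12 s; no verdict was returned.

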